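Mount an empty spool on the winder and retain it

ROBOT

A 6-joint arm with a two-finger parallel gripper is mounted at the origin on the work surface. World frame = base frame: x ahead of the robot, y to its left, z up, the work surface at z = 0. Lengths are in m, angles in rad, forces in N, time in s.
With the tool pointing down it reaches from about 0.35 to 0.975 m from the base axis. Payload 4.9 kg.
Tool frame: the origin (TCP) lies midway between the tips of the shut fingers; the grasp point (between the pads) lies 19 mm behind it; z points along the fingers, y is the line along which they close (so a half turn about z gives the same grasp; the last joint's range is limited). The gripper opens to 85 mm and grips with 20 to 120 N. Pads are 22 mm wide; open, the fingers measure 114 mm over their backs; the gripper's body (76 mm by 85 mm) begins 54 mm behind the grasp point. The pads swing forward as they close: fully open they stand 13 mm farther back than shut.
Start: joints at [1.018, 0.053, 1.613, -0, 1.476, -0.119], TCP at [0.263, 0.567, 0.231] pointing down, gripper open.
Joint ranges: [-3.01, 3.01], [-1.01, 2.22], [0.06, 2.58], [-1.02, 4.17], [0.09, 2.62], [-3.14, 3.14]. Speed limits (rad/s): [2.57, 2.57, 3.14, 3.14, 3.14, 3.14].

INTERFACE

Orientations are given as a rotation vector (axis times angle).
In Python, from station import ctrl gives the robot as it stands.
- The arm moves only by the shell command python3 -m handwheel 'ROWS' [FORCE]. ROWS is JSON, a list of rows, each an object with "gripper": the gripper command: -1 is fully open, 1 is shut, values between are in proportion; "offset": the shift along the tool's x, y, z in mm, a list of three; "rotation": the turn, a rotation vector about the tool's x, y, z in rad, a list of three. A call has exactly 8 rows; each row is the pose to reach, as a shift and turn from the pose commanded when the call began, along the tool's axes at that moment; what a row does not reach only later rows make up. A row lasts 1/8 s, in which the tool goes at most 62.5 mm and 10.7 degrees, less where a joint would pass 70% of its speed; a pose out of reach is approached as far as the arm can. A call with a gripper value outside its range is refused whole. The fingers move at their own pace and stop on an object; FORCE is the grip in N (left out, the last holds). Time passes only in rows, so rows that repeat a pose let the fingers close, or fill a call up. It gives the time, the measured TCP pose, the force, the opening and the grip force at its end, in the units of the state.
- ctrl.get_obs(): the state, without advancing time (a new reading comes with each control period).
- ctrl.get_image(name): name is "side" or "top"; returns a dict with "image" (480x640x3 uint8, red, green, blue), "fovy" (degrees; the focal length in pixels is half the picture's height over the tangent of half this angle, whatever the lens; pixels are square), "cx", "cy" (the principal point, pixels), "k1" (the pictures are not rectified: a ray, as slopes to the right and down, at radius r is drawn at 1 + k1 r^2 times it, then the intrinsics apply), "xyz" and "attitude" of the camera in the world. Camera axes: x right, y up, looking along -z (the intrinsics and any distortion apply to the point x, -y, -z); pixel columns grow to the right and rows downward; lengths in m; the calibration is good to about 2 mm. A picture is of the moment at which its call begins. There is no depth.
- ctrl.finish_job(): hands the job in; it is judged then, once.
The state is a dict: "t": time; "q": joint angles; "dq": joint speeds; "effort": joint torques, N m; "tool_pos": TCP position; "tool_rot": TCP orientation; "contact_force": force on the tool from outside, world axes, zero at the start; "wrist_torque": the same for the moment, N m; "opening": finger opening in m; "grip_force": force on a finger pad.
Only numpy, scipy, OpenCV 4.12 (cv2) and the standard library are available. Lean on these libraries where they do the work, as an engineer would, in place of code of your own. Each camera call takes 0.05 s, during which the arm holds its last target. There are 200 camera calls.

TASK

Get the small spool winder ready: slip the short, wide empty spool over the upright spindle so that it lies flat on the deck, and then put the flanged collar, flange down, over the spindle so that it lies flat on top of the spool and keeps it on. Leave both there, released; the slim tall bobbin and the star knob are not needed.

Things in the scene. Friction and masses are not known exactly. Their poses are not given: they have to be found in the camera images.
- winder: Spool winder, fixed to the table: an aluminium deck 210 x 110 mm, 20 mm thick, with a steel spindle 14 mm in diameter standing upright on it to 80 mm above the table (its top 7 mm tapers to 6 mm across), and a black motor cover 55 x 100 mm, 50 mm high above the table, across the deck's -x end, its middle 112 mm from the spindle. Origin: on the spindle's axis at table level; z up along the spindle; the deck runs from x = -145 mm to +65 mm and from y = -55 mm to +55 mm.
- spool: Short, wide empty spool of black plastic standing on the table with its bore upright: 40 mm high, round flanges 58 mm in diameter and 8 mm thick at both ends, 42 mm hub between them, open bore 32 mm in diameter right through; about 60 g. Same both ways up. Origin: its centre (20 mm above its underside); z along the bore. It can be gripped from above across the flanges. All loose objects stand at least 100 mm apart, centre to centre, and none is taller than 64 mm.
- collar: Flanged collar of grey plastic, lying flange down on the table: a round flange 56 mm in diameter and 8 mm thick below, a sleeve 40 mm in diameter and 24 mm high above it (32 mm high in all), open bore 28 mm in diameter right through; about 45 g. Origin: centre of the flange's underside; z up along the bore. It can be gripped from above by the sleeve. Wider than the spool's bore, so once on the spindle it keeps any spool from being put on.
Not all that is in view belongs to the job. Leave any blue look-alike of the spool alone.

How it is judged:
By the outcome, as a careful person would: the job done as asked, in the order asked, and still so for the second after the job is handed in, with the robot touching nothing.
It also fails if it takes over 72 s, if anything falls off the work surface, if the arm or the gripper's body presses on something with over 40 N, if the wrist force passes 120 N, or if a joint passes its speed limit or range.

## Working session

There is one attempt and no reset: what is moved stays moved. The work goes in short steps, Python scripts to look and compute and a shell command to move; the robot and the scene stay as the last step left them, time stands still between calls to the robot, and variables do not carry over. Pictures are saved under pics/ and viewed, at most 10 in all, crops included, and the job is handed in when it is done.

```bash
ls; mkdir -p pics
python3 - <<'E'
from station import ctrl
import cv2
o=ctrl.get_obs();print({k:o[k] for k in('t','tool_pos','tool_rot','opening')})
for n in('top','side'):
    d=ctrl.get_image(n);cv2.imwrite(f'pics/{n}0.png',d['image'][:,:,::-1]);d.pop('image');print(n,d)
E
```

```text
pics
{'t': 0.0, 'tool_pos': array([0.26235348, 0.56657071, 0.23002536]), 'tool_rot': array([-0.67592888, -3.06728802,  0.00315093]), 'opening': 0.08503653762278672}
top {'fovy': 42.937747515932095, 'cx': 322.47071622603545, 'cy': 226.77314264473716, 'k1': -0.20306853549406276, 'xyz': array([ 0.49057939, -0.05898219,  1.24308562]), 'attitude': array([ 0.06688245, -0.03647111, -1.5525983 ])}
side {'fovy': 56.83316884183373, 'cx': 324.28250732547144, 'cy': 241.5338591791209, 'k1': -0.04138999559744309, 'xyz': array([0.37556712, 0.35606493, 0.60410245]), 'attitude': array([ 0.21926743, -0.85627505, -2.52798002])}
```

View pics/top0.png

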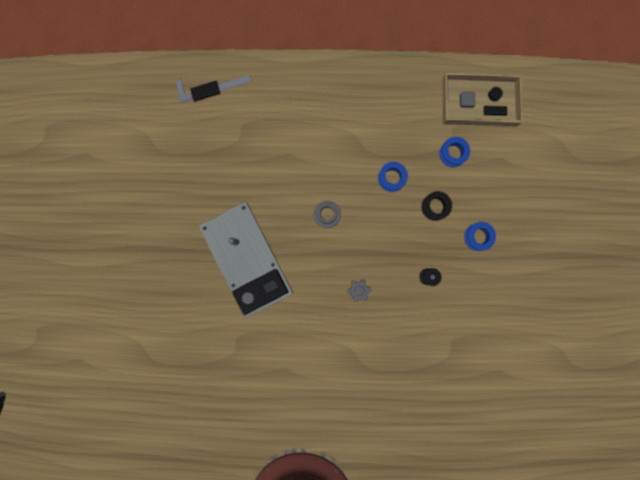

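View pics/side0.png

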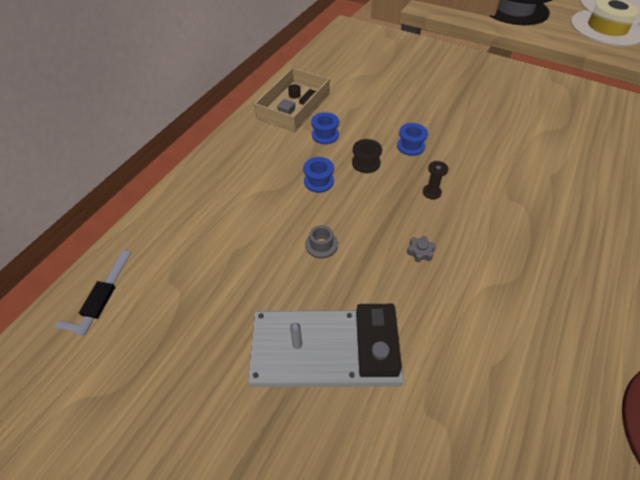

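The top view shows the spool at (437,206), the collar at (327,214), the spindle tip near (233,240) and the bobbin at (430,277). In the side view these are (367,156), (321,241) and (295,324) for the first three. Next I measure silhouettes against a projected model in both views.

```bash
cat > h.py <<'E'
import numpy as np,cv2
from scipy.spatial.transform import Rotation as R
from scipy.optimize import least_squares
from station import ctrl
def cam(n):
    d=ctrl.get_image(n);f=240/np.tan(np.radians(d['fovy']/2))
    K=np.array([[f,0,d['cx']],[0,f,d['cy']],[0,0,1.]]);D=np.array([d['k1'],0,0,0.])
    M=np.diag([1,-1,-1.])@R.from_rotvec(d['attitude']).as_matrix().T
    return dict(img=d['image'],K=K,D=D,M=M,c=np.array(d['xyz']))
def proj(c,P):
    return cv2.projectPoints(np.asarray(P,float).reshape(-1,1,3),cv2.Rodrigues(c['M'])[0],-c['M']@c['c'],c['K'],c['D'])[0][:,0]
def back(c,p,z):
    u=cv2.undistortPoints(np.array([[p]],float),c['K'],c['D'])[0,0]
    r=c['M'].T@np.array([u[0],u[1],1]);return c['c']+r*(z-c['c'][2])/r[2]
def blob(mask,p):
    n,l,s,ce=cv2.connectedComponentsWithStats(mask.astype(np.uint8))
    d=[np.hypot(*(ce[i]-p)) if s[i,4]>30 else 1e9 for i in range(n)];d[0]=1e9
    i=int(np.argmin(d));m=cv2.findContours((l==i).astype(np.uint8),0,1)[0]
    return cv2.convexHull(max(m,key=len)).astype(float)[:,0]
def sil(c,xy,rings):
    t=np.linspace(0,2*np.pi,60);P=[[xy[0]+r*np.cos(a),xy[1]+r*np.sin(a),z] for r,z in rings for a in t]
    return cv2.convexHull(proj(c,P).astype(np.float32))[:,0]
def cen(h):
    m=cv2.moments(h.astype(np.float32).reshape(-1,1,2));return np.array([m['m10'],m['m01']])/m['m00'],m['m00']
def fit(c,mask,p,rings):
    h,a=cen(blob(mask,p));x0=back(c,p,.02)[:2]
    s=least_squares(lambda x:cen(sil(c,x,rings))[0]-h,x0,x_scale=.01,diff_step=1e-3)
    return s.x,a,cen(sil(c,s.x,rings))[1]
SP=[(.029,0),(.029,.04)];CO=[(.028,0),(.028,.008),(.02,.032)]
E
cat > m.py <<'E'
from h import *
T,S=cam('top'),cam('side')
for n,c,ps,pc in(('top',T,(437,206),(327,214)),('side',S,(367,156),(321,241))):
    i=c['img'].astype(int);g=i.max(2);sat=g-i.min(2)
    print(n,'spool',*fit(c,g<60,ps,SP),'collar',*fit(c,(sat<25)&(g>40),pc,CO))
def tri(a,b):
    f=lambda X:np.r_[proj(T,X)[0]-a,proj(S,X)[0]-b]
    s=least_squares(f,[.5,.1,.08]);return s.x,s.fun
print(tri((233,239),(295,324)))
a=cv2.resize(T['img'][195:325,190:300],None,fx=4,fy=4,interpolation=2)
b=cv2.resize(S['img'][295:395,240:340],None,fx=4,fy=4,interpolation=2)
o=np.zeros((520,790,3),np.uint8);o[:520,:440]=a[:520,:440];o[:400,440:790]=b[:400,:350]
cv2.imwrite('pics/z1.png',o[:,:,::-1])
E
python3 m.py
```

```text
top spool [ 0.61758458 -0.26354983] 634.0 745.9344857481774 collar [ 0.59841241 -0.04285612] 558.5 599.270012255758
side spool [ 0.6156055 -0.2621176] 763.0 932.6779385281261 collar [ 0.59689411 -0.04193749] 788.0 889.6453786739148
(array([0.53984416, 0.13671001, 0.07100456]), array([ 0.29885289,  0.67774555, -0.50443134, -0.05577091]))
```

View pics/z1.png

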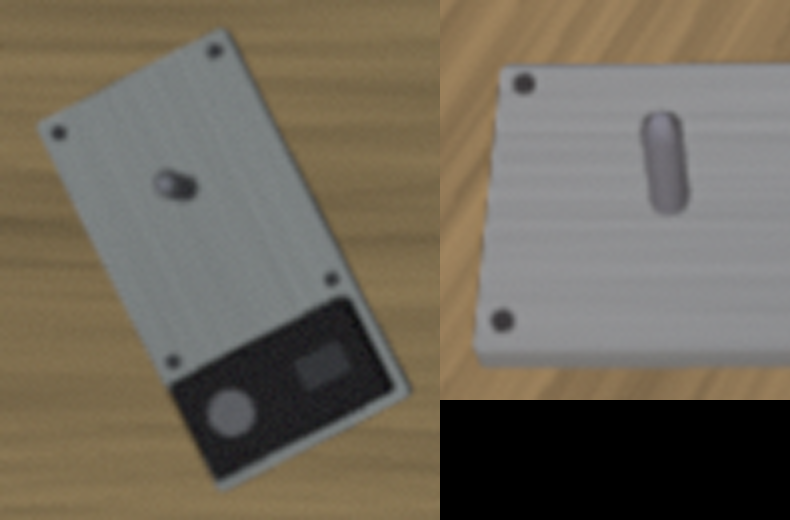

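The crop puts the spindle tip at top pixel (230.1,240.4) and side pixel (294.7,324.5). The deck's +x corners are at top (199.7,226.4) and (246.7,202.2).

```bash
cat > m2.py <<'E'
from h import *
T,S=cam('top'),cam('side')
def tri(a,b):
    s=least_squares(lambda X:np.r_[proj(T,X)[0]-a,proj(S,X)[0]-b],[.5,.1,.08]);return s.x,s.fun
print('tip',*tri((230.1,240.4),(294.7,324.5)))
print('tip80',back(T,(230.1,240.4),.079),back(S,(294.7,324.5),.079))
a,b=back(T,(199.7,226.4),.02)[:2],back(T,(246.7,202.2),.02)[:2]
e=b-a;L=np.hypot(*e);e/=L;n=np.array([e[1],-e[0]]);n*=np.sign(n[0]);print('edge',L,'spindle',(a+b)/2-.065*n,'x dir',n)
o=ctrl.get_obs();m=R.from_rotvec(o['tool_rot']).as_matrix();print(m.round(3))
for P in([.6166,-.2628,.14],):print('tool delta mm',m.T@(np.array(P)-o['tool_pos'])*1000)
E
python3 m2.py
```

```text
tip [0.53700944 0.1409978  0.07961435] [ 0.22375923  0.50698569 -0.37365903 -0.04127372]
tip80 [0.53800173 0.14156537 0.079     ] [0.53673735 0.14056713 0.079     ]
edge 0.10795121301226296 spindle [0.53571438 0.13701255] x dir [0.88256955 0.47018187]
[[-0.907  0.42  -0.   ]
 [ 0.42   0.907 -0.001]
 [ 0.    -0.001 -1.   ]]
tool delta mm [-669.982647   -603.99009708   91.22415303]
```

The measurements check out: tip height 79.6 mm (nominal 80), deck edge 108 mm (nominal 110), and both views agree to 2 mm. The spindle is at (0.537, 0.1405), the spool at (0.6166, -0.263) and the collar at (0.598, -0.0425). Turning the tool by +0.785 rad keeps the fingers between the neighbouring parts.

```bash
python3 -m handwheel '[{"gripper":-1,"offset":[-46,-41,6],"rotation":[0,0,0.1]},{"gripper":-1,"offset":[-91,-82,12],"rotation":[0,0,0.2]},{"gripper":-1,"offset":[-137,-124,19],"rotation":[0,0,0.3]},{"gripper":-1,"offset":[-182,-165,25],"rotation":[0,0,0.4]},{"gripper":-1,"offset":[-228,-206,31],"rotation":[0,0,0.5]},{"gripper":-1,"offset":[-274,-248,37],"rotation":[0,0,0.6]},{"gripper":-1,"offset":[-320,-289,43],"rotation":[0,0,0.7]},{"gripper":-1,"offset":[-365,-330,50],"rotation":[0,0,0.785]}]' 40
cat > d.py <<'E'
import sys;from h import *
o=ctrl.get_obs();m=R.from_rotvec(o['tool_rot']).as_matrix()
print('t',o['t'],'pos',o['tool_pos'].round(4),'y',m[:,1].round(3),'z',m[:,2].round(3),'f',np.round(o['contact_force'],1),'open',o['opening'])
if len(sys.argv)>3:print('tool delta mm',(m.T@(np.array(sys.argv[1:4],float)-o['tool_pos'])*1000).round(1))
E
python3 d.py .6166 -.263 .12
```

```text
t: 1.3
tool_pos: [0.4558, 0.1123, 0.1816]
tool_rot: [1.801, 2.573, 0.002]
contact_force: [1.2, 0.2, 1.0]
opening: 0.0853
grip_force: 0.0
t 1.3 pos [0.4558 0.1123 0.1816] y [0.94  0.342 0.002] z [ 0.002  0.    -1.   ] f [1.2 0.2 1. ] open 0.08534013410651979
tool delta mm [-407.7   22.6   61.7]
```

```bash
python3 -m handwheel '[{"gripper":-1,"offset":[-58,3,9],"rotation":[0,0,0]},{"gripper":-1,"offset":[-116,6,18],"rotation":[0,0,0]},{"gripper":-1,"offset":[-175,10,27],"rotation":[0,0,0]},{"gripper":-1,"offset":[-233,13,35],"rotation":[0,0,0]},{"gripper":-1,"offset":[-291,16,44],"rotation":[0,0,0]},{"gripper":-1,"offset":[-350,19,53],"rotation":[0,0,0]},{"gripper":-1,"offset":[-408,23,62],"rotation":[0,0,0]},{"gripper":-1,"offset":[-408,23,62],"rotation":[0,0,0]}]'
python3 d.py .6166 -.263 .005
python3 - <<'E'
from h import *
for n in('top','side'):cv2.imwrite(f'pics/{n}2.png',cam(n)['img'][:,:,::-1])
a=cv2.imread('pics/top2.png')[110:310,340:540];b=cv2.imread('pics/side2.png')[60:260,280:480]
cv2.imwrite('pics/z2.png',cv2.resize(np.hstack([a,b]),None,fx=2,fy=2))
E
```

```text
t: 2.3
tool_pos: [0.6174, -0.2642, 0.1173]
tool_rot: [-1.802, -2.571, 0.001]
contact_force: [-0.8, -0.2, -0.5]
opening: 0.0852
grip_force: 0.0
t 2.3 pos [ 0.6174 -0.2642  0.1173] y [ 0.94   0.341 -0.002] z [-0.002  0.001 -1.   ] f [-0.8 -0.2 -0.5] open 0.08516493138759934
tool delta mm [  1.3  -0.2 112.3]
```

View pics/z2.png

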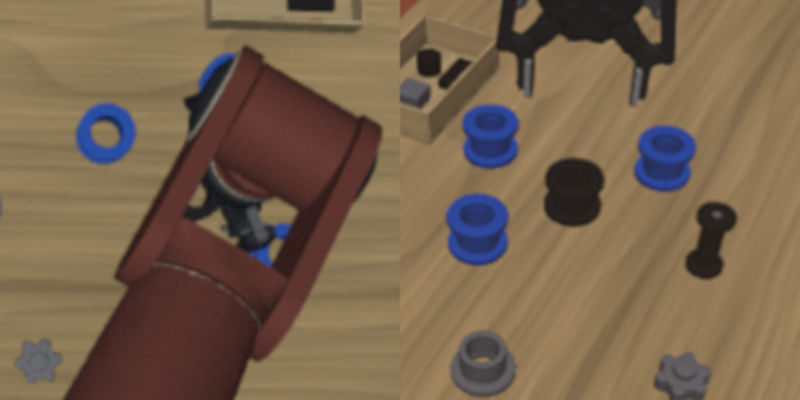

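The side crop shows the open gripper above and centred on the black spool, and its fingers' line is clear of the neighbours. I descend now.

```bash
python3 -m handwheel '[{"gripper":-1,"offset":[1,0,40],"rotation":[0,0,0]},{"gripper":-1,"offset":[1,0,75],"rotation":[0,0,0]},{"gripper":-1,"offset":[1,0,100],"rotation":[0,0,0]},{"gripper":-1,"offset":[1,0,112],"rotation":[0,0,0]},{"gripper":-1,"offset":[1,0,112],"rotation":[0,0,0]},{"gripper":1,"offset":[1,0,112],"rotation":[0,0,0]},{"gripper":1,"offset":[1,0,112],"rotation":[0,0,0]},{"gripper":1,"offset":[1,0,112],"rotation":[0,0,0]}]' 40
python3 d.py .537 .1405 .14
```

```text
t: 3.4
tool_pos: [0.6185, -0.2606, 0.0096]
tool_rot: [1.796, 2.573, 0.001]
contact_force: [-1.3, 1.3, 5.4]
opening: 0.056
grip_force: 42.7
t 3.4 pos [ 0.6185 -0.2606  0.0096] y [0.939 0.345 0.002] z [ 0.003 -0.002 -1.   ] f [-1.3  1.3  5.4] open 0.05604009015313912
tool delta mm [ 404.3   62.1 -131.2]
```

```bash
python3 -m handwheel '[{"gripper":1,"offset":[0,0,-50],"rotation":[0,0,0]},{"gripper":1,"offset":[0,0,-110],"rotation":[0,0,0]},{"gripper":1,"offset":[50,8,-131],"rotation":[0,0,0]},{"gripper":1,"offset":[105,16,-131],"rotation":[0,0,0]},{"gripper":1,"offset":[160,25,-131],"rotation":[0,0,0]},{"gripper":1,"offset":[215,33,-131],"rotation":[0,0,0]},{"gripper":1,"offset":[270,42,-131],"rotation":[0,0,0]},{"gripper":1,"offset":[325,50,-131],"rotation":[0,0,0]}]'
python3 d.py .537 .1405 .14
```

```text
t: 4.4
tool_pos: [0.5514, 0.0641, 0.1386]
tool_rot: [1.798, 2.575, 0.001]
contact_force: [0.1, -0.6, -0.6]
opening: 0.0562
grip_force: 42.9
t 4.4 pos [0.5514 0.0641 0.1386] y [0.939 0.344 0.001] z [ 0.001  0.    -1.   ] f [ 0.1 -0.6 -0.6] open 0.056197792747347396
tool delta mm [76.7 12.8 -1.4]
```

```bash
python3 -m handwheel '[{"gripper":1,"offset":[38,6,0],"rotation":[0,0,0]},{"gripper":1,"offset":[65,11,0],"rotation":[0,0,0]},{"gripper":1,"offset":[77,13,0],"rotation":[0,0,0]},{"gripper":1,"offset":[77,13,0],"rotation":[0,0,0]},{"gripper":1,"offset":[77,13,20],"rotation":[0,0,0]},{"gripper":1,"offset":[77,13,30],"rotation":[0,0,0]},{"gripper":1,"offset":[77,13,30],"rotation":[0,0,0]},{"gripper":1,"offset":[77,13,30],"rotation":[0,0,0]}]'
python3 d.py .537 .1405 .025
python3 - <<'E'
from h import *
S=cam('side');b=S['img'][200:400,190:440];cv2.imwrite('pics/z3.png',cv2.resize(b,None,fx=3,fy=3)[:,:,::-1])
print('bottom centre',proj(S,[.537,.1405,.105]),'spindle tip',proj(S,[.537,.1405,.08]))
E
```

```text
t: 5.4
tool_pos: [0.5378, 0.1389, 0.1082]
tool_rot: [-1.799, -2.576, 0.0]
contact_force: [-0.1, 0.7, 0.0]
opening: 0.0561
grip_force: 42.8
t 5.4 pos [0.5378 0.1389 0.1082] y [ 0.939  0.344 -0.   ] z [-0. -0. -1.] f [-0.1  0.7  0. ] open 0.05610671953646474
tool delta mm [ 1.8 -0.2 83.2]
bottom centre [[293.37308737 314.90786212]] spindle tip [[294.50885422 324.02193026]]
```

View pics/z3.png

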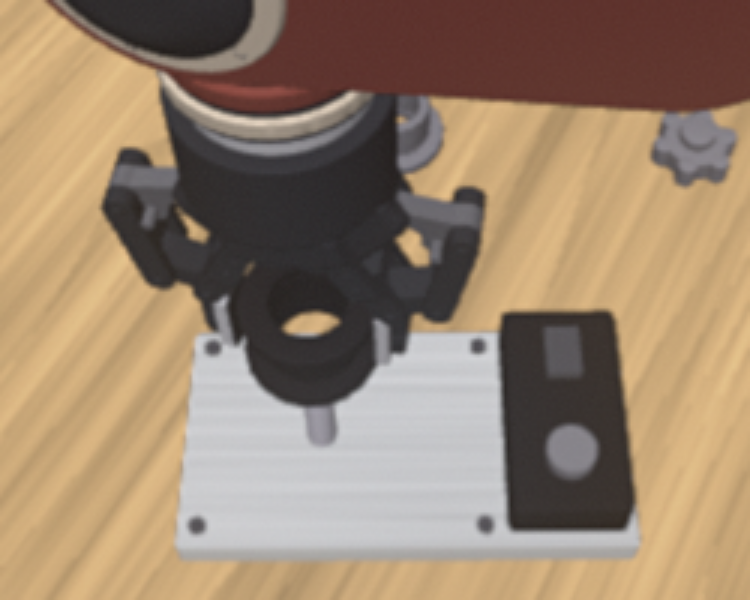

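The spool is held level. Its front lower edge is at about (295,334) in the side view, its sides at x≈272 and 315, and the spindle is visible beneath it. I compare this with the prediction.

Run:
```python
from h import *
S=cam('side')
for z in(.098,.103):
  h=sil(S,(.5378,.139),[(.029,z),(.029,z+.04)]);print(z,h.min(0),h.max(0),h[h[:,1].argmax()])
  t=np.linspace(0,6.283,60);b=proj(S,[[.5378+.016*np.cos(a),.139+.016*np.sin(a),z+.04] for a in t]);print('bore top',b.min(0),b.max(0))
```

```text
0.098 [267.67807 280.19308] [316.49326 337.2862 ] [291.89215 337.2862 ]
bore top [278.49835577 289.17428032] [305.10113643 312.40608829]
0.103 [267.2361  278.00803] [316.42398 335.5133 ] [291.63922 335.5133 ]
bore top [278.1381584 287.0243105] [304.94175938 310.35670266]
```

The match is within about 2 mm against 9 mm of clearance. Contact is 81 mm below this pose (picked up 101 mm lower, on a 20 mm deck).

```bash
python3 -m handwheel '[{"gripper":1,"offset":[2,1,0],"rotation":[0,0,0]},{"gripper":1,"offset":[2,1,25],"rotation":[0,0,0]},{"gripper":1,"offset":[2,1,50],"rotation":[0,0,0]},{"gripper":1,"offset":[2,1,70],"rotation":[0,0,0]},{"gripper":1,"offset":[2,1,77],"rotation":[0,0,0]},{"gripper":1,"offset":[2,1,80],"rotation":[0,0,0]},{"gripper":1,"offset":[2,1,80],"rotation":[0,0,0]},{"gripper":1,"offset":[2,1,80],"rotation":[0,0,0]}]'
python3 d.py
```

```text
t: 6.5
tool_pos: [0.5387, 0.1416, 0.0296]
tool_rot: [1.798, 2.575, 0.002]
contact_force: [-3.1, 0.7, 6.4]
opening: 0.0558
grip_force: 43.2
t 6.5 pos [0.5387 0.1416 0.0296] y [0.939 0.345 0.002] z [ 0.002  0.    -1.   ] f [-3.1  0.7  6.4] open 0.05581472376300166
```

The spool is in contact with the deck, 20 mm above its pick height. I release and lift.

```bash
python3 -m handwheel '[{"gripper":-1,"offset":[0,0,0],"rotation":[0,0,0]},{"gripper":-1,"offset":[0,0,0],"rotation":[0,0,0]},{"gripper":-1,"offset":[0,0,0],"rotation":[0,0,0]},{"gripper":-1,"offset":[0,0,-20],"rotation":[0,0,0]},{"gripper":-1,"offset":[0,0,-60],"rotation":[0,0,0]},{"gripper":-1,"offset":[0,0,-110],"rotation":[0,0,0]},{"gripper":-1,"offset":[0,0,-110],"rotation":[0,0,0]},{"gripper":-1,"offset":[0,0,-110],"rotation":[0,0,0]}]'
python3 d.py .5977 -.0425 .12
```

```text
t: 7.5
tool_pos: [0.538, 0.1415, 0.1392]
tool_rot: [1.798, 2.575, 0.001]
contact_force: [-0.5, -0.1, -0.7]
opening: 0.0853
grip_force: 0.0
t 7.5 pos [0.538  0.1415 0.1392] y [0.939 0.345 0.001] z [ 0.001  0.    -1.   ] f [-0.5 -0.1 -0.7] open 0.08531107199065721
tool delta mm [-193.3   -7.5   19.3]
```

```bash
python3 -m handwheel '[{"gripper":-1,"offset":[-40,-2,0],"rotation":[0,0,0]},{"gripper":-1,"offset":[-90,-4,0],"rotation":[0,0,0]},{"gripper":-1,"offset":[-140,-6,5],"rotation":[0,0,0]},{"gripper":-1,"offset":[-180,-8,15],"rotation":[0,0,0]},{"gripper":-1,"offset":[-193,-8,19],"rotation":[0,0,0]},{"gripper":-1,"offset":[-193,-8,19],"rotation":[0,0,0]},{"gripper":-1,"offset":[-193,-8,19],"rotation":[0,0,0]},{"gripper":-1,"offset":[-193,-8,19],"rotation":[0,0,0]}]'
python3 d.py .5977 -.0425 .007
python3 - <<'E'
from h import *
S=cam('side');b=S['img'][190:390,190:440];cv2.imwrite('pics/z4.png',cv2.resize(b,None,fx=3,fy=3)[:,:,::-1])
g=S['img'].max(2)
print(fit(S,g<60,(293,338),[(.029,.02),(.029,.06)]))
E
```

```text
t: 8.5
tool_pos: [0.5968, -0.0413, 0.1196]
tool_rot: [1.796, 2.577, 0.0]
contact_force: [0.3, 0.8, -0.6]
opening: 0.0853
grip_force: 0.0
t 8.5 pos [ 0.5968 -0.0413  0.1196] y [0.938 0.346 0.   ] z [ 0.  0. -1.] f [ 0.3  0.8 -0.6] open 0.08532009590878868
tool delta mm [ -1.4   0.4 112.6]
(array([0.5391522 , 0.14051647]), 1576.5, 1818.080290584825)
```

View pics/z4.png

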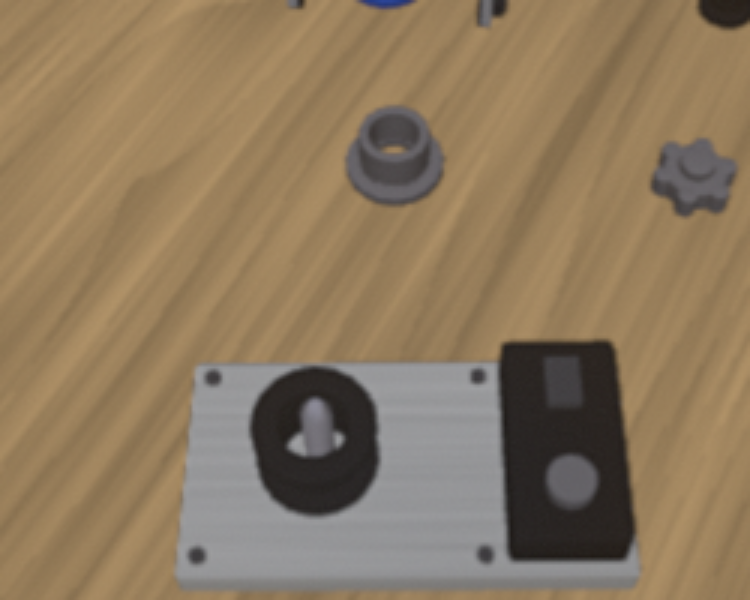

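The spool lies flat on the deck around the spindle, well centred. Now the collar.

```bash
python3 -m handwheel '[{"gripper":-1,"offset":[-1,0,40],"rotation":[0,0,0]},{"gripper":-1,"offset":[-1,0,80],"rotation":[0,0,0]},{"gripper":-1,"offset":[-1,0,104],"rotation":[0,0,0]},{"gripper":-1,"offset":[-1,0,112],"rotation":[0,0,0]},{"gripper":-1,"offset":[-1,0,112],"rotation":[0,0,0]},{"gripper":1,"offset":[-1,0,112],"rotation":[0,0,0]},{"gripper":1,"offset":[-1,0,112],"rotation":[0,0,0]},{"gripper":1,"offset":[-1,0,112],"rotation":[0,0,0]}]' 40
python3 d.py .537 .1405 .145
```

```text
t: 9.55
tool_pos: [0.5983, -0.0437, 0.0088]
tool_rot: [1.797, 2.574, 0.001]
contact_force: [-1.3, 0.1, 2.4]
opening: 0.0389
grip_force: 40.3
t 9.55 pos [ 0.5983 -0.0437  0.0088] y [0.939 0.345 0.002] z [ 0.002 -0.    -1.   ] f [-1.3  0.1  2.4] open 0.03889138894936032
tool delta mm [ 193.9    6.2 -136.4]
```

```bash
python3 -m handwheel '[{"gripper":1,"offset":[0,0,-50],"rotation":[0,0,0]},{"gripper":1,"offset":[0,0,-105],"rotation":[0,0,0]},{"gripper":1,"offset":[40,1,-120],"rotation":[0,0,0]},{"gripper":1,"offset":[90,3,-120],"rotation":[0,0,0]},{"gripper":1,"offset":[140,5,-110],"rotation":[0,0,0]},{"gripper":1,"offset":[180,6,-105],"rotation":[0,0,0]},{"gripper":1,"offset":[194,6,-105],"rotation":[0,0,0]},{"gripper":1,"offset":[194,6,-105],"rotation":[0,0,0]}]'
python3 d.py .537 .1405 .069
python3 - <<'E'
from h import *
S=cam('side');b=S['img'][220:380,230:380];cv2.imwrite('pics/z5.png',cv2.resize(b,None,fx=4,fy=4,interpolation=2)[:,:500*0+600,::-1][:600])
o=ctrl.get_obs()['tool_pos'];t=np.linspace(0,6.283,90)
for n,r,z in(('flange low',.028,.105),('sleeve top',.02,.137)):
  p=proj(S,[[o[0]+r*np.cos(a),o[1]+r*np.sin(a),z] for a in t]);print(n,p.min(0),p.max(0))
E
```

```text
t: 10.55
tool_pos: [0.5361, 0.1409, 0.1126]
tool_rot: [1.796, 2.577, 0.0]
contact_force: [0.4, -0.8, -0.9]
opening: 0.0392
grip_force: 40.5
t 10.55 pos [0.5361 0.1409 0.1126] y [0.938 0.346 0.   ] z [ 0.001 -0.    -1.   ] f [ 0.4 -0.8 -0.9] open 0.03921067047937021
tool delta mm [-0.7  0.7 43.6]
flange low [271.54454725 295.64754885] [316.00394865 335.32808206]
sleeve top [275.58619228 287.9876968 ] [308.86755184 317.12435695]
```

View pics/z5.png

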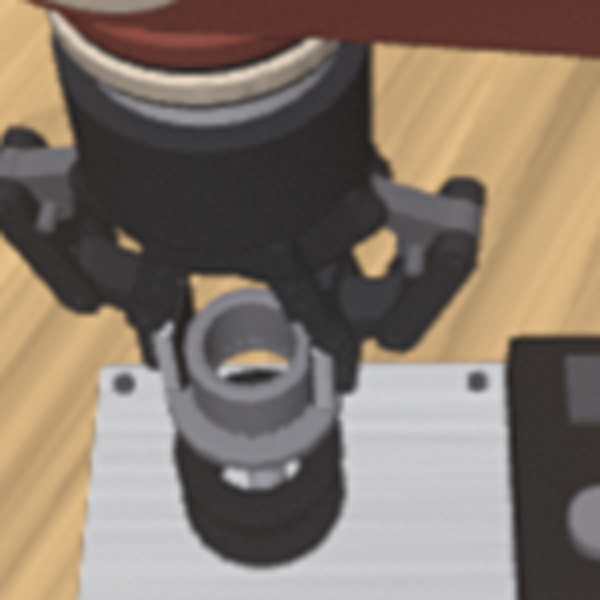

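The collar is held level, with its flange bottom at about (294,336) and sides at 272.5 and 315. That is within a pixel of the prediction, so it is on the spindle axis to about 1 mm. Contact is 45 mm below.

```bash
python3 -m handwheel '[{"gripper":1,"offset":[0,0,12],"rotation":[0,0,0]},{"gripper":1,"offset":[0,0,24],"rotation":[0,0,0]},{"gripper":1,"offset":[0,0,34],"rotation":[0,0,0]},{"gripper":1,"offset":[0,0,41],"rotation":[0,0,0]},{"gripper":1,"offset":[0,0,44],"rotation":[0,0,0]},{"gripper":1,"offset":[0,0,44],"rotation":[0,0,0]},{"gripper":1,"offset":[0,0,44],"rotation":[0,0,0]},{"gripper":1,"offset":[0,0,44],"rotation":[0,0,0]}]'
```

```text
t: 11.6
tool_pos: [0.5363, 0.1407, 0.0688]
tool_rot: [1.798, 2.576, 0.0]
contact_force: [-1.9, -1.1, 4.3]
opening: 0.0391
grip_force: 40.9
```

The collar is down on the spool, exactly 60 mm above its pick height. I release it and retreat.

```bash
python3 -m handwheel '[{"gripper":-1,"offset":[0,0,0],"rotation":[0,0,0]},{"gripper":-1,"offset":[0,0,0],"rotation":[0,0,0]},{"gripper":-1,"offset":[0,0,0],"rotation":[0,0,0]},{"gripper":-1,"offset":[0,0,-20],"rotation":[0,0,0]},{"gripper":-1,"offset":[0,0,-55],"rotation":[0,0,0]},{"gripper":-1,"offset":[0,0,-90],"rotation":[0,0,0]},{"gripper":-1,"offset":[-40,0,-110],"rotation":[0,0,0]},{"gripper":-1,"offset":[-80,0,-110],"rotation":[0,0,0]}]' && python3 -m handwheel '[{"gripper":-1,"offset":[-50,0,0],"rotation":[0,0,0]},{"gripper":-1,"offset":[-100,0,0],"rotation":[0,0,0]},{"gripper":-1,"offset":[-140,0,0],"rotation":[0,0,0]},{"gripper":-1,"offset":[-150,0,0],"rotation":[0,0,0]},{"gripper":-1,"offset":[-150,0,0],"rotation":[0,0,0]},{"gripper":-1,"offset":[-150,0,0],"rotation":[0,0,0]},{"gripper":-1,"offset":[-150,0,0],"rotation":[0,0,0]},{"gripper":-1,"offset":[-150,0,0],"rotation":[0,0,0]}]'
python3 - <<'E'
from h import *
S=cam('side');b=S['img'][270:400,230:410];cv2.imwrite('pics/z6.png',cv2.resize(b,None,fx=4,fy=4,interpolation=2)[:,:,::-1])
t=np.linspace(0,6.283,90)
for n,r,z in(('flange low',.028,.06),('sleeve top',.02,.092)):
  p=proj(S,[[.537+r*np.cos(a),.1405+r*np.sin(a),z] for a in t])-[230,270];print(n,p.min(0)*4,p.max(0)*4)
E
```

```text
t: 12.6
tool_pos: [0.5659, 0.0651, 0.1832]
tool_rot: [1.793, 2.572, 0.007]
contact_force: [0.3, 0.5, 0.8]
opening: 0.0853
grip_force: 0.0
t: 13.6
tool_pos: [0.6151, -0.0743, 0.1784]
tool_rot: [-1.797, -2.577, -0.0]
contact_force: [0.3, 0.0, -0.6]
opening: 0.0849
grip_force: 0.0
flange low [177.87054315 169.29449643] [344.90989651 321.87575014]
sleeve top [193.51811401 144.04986751] [318.20725222 256.0963321 ]
```

View pics/z6.png

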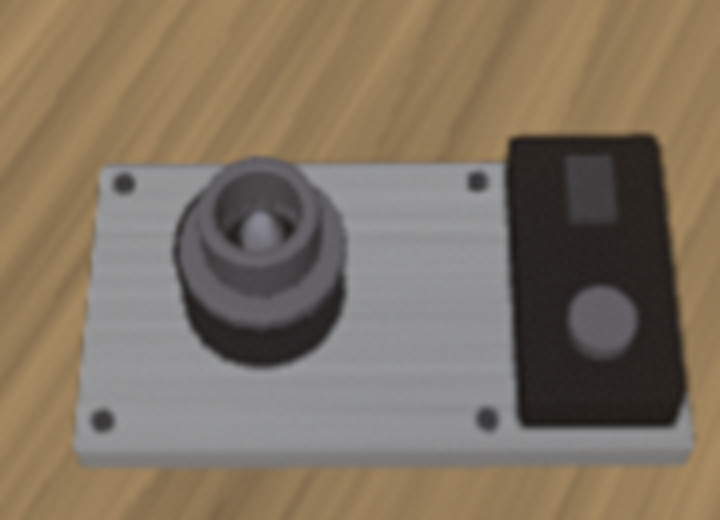

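The collar lies flange down and flat on the spool, with the spindle showing in its bore at about (258,235) in the crop. The gripper is clear, so I hand the job in.

```bash
python3 -c "
from station import ctrl
print(ctrl.finish_job())"
```

```text
the job is handed in; nothing more can be done
None
```

The spool lies flat on the deck over the spindle, with the collar flange down on top of it. Both are released and the gripper is clear; I handed the job in at about 13.7 s, and no verdict came back.

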